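# Slide the long carton into its counter sleeve

## Task

Slide the long flat carton endwise, lying flat, through the open mouth of the metal sleeve on the counter and under its roof, until it is fully home against the back stop; the outer part of the carton stays sticking out of the mouth. Let go of it there, and leave the kraft box and the glue tube where they are.

Things in the scene. Friction and masses are not known exactly. Their poses are not given: they have to be found in the camera images.
- carton_center (a point): centre (half-way up) of the long flat printed carton, a closed box 145 (its x) x 46 (its y) x 37 mm (its z, up), about 0.1 kg, loose, lying on the counter. Both ends are alike and either may go in first. The only long carton on the counter (goods seen through the glass top lie inside it); it may be left or right of the sleeve, the kraft box on the other side.
- sleeve: fixed dark steel tunnel, closed at the back. Origin on the counter (z=0) midway between its cheeks; x points from the mouth inward, away from the robot. In mm: mouth at x=-40 (rims to -43), stop face at x=45; clear width 70, clear height 52 above the counter (its floor); walls 4, top 57; roof has a 30 wide slot along its middle; flanges to y=+-54, 6 high. Carton home: centre x=-27, 60 sticks out.
- kraft_center (a point): centre (half-way up) of a short plain kraft box 88 (x) x 52 (y) x 62 mm high, loose; a bystander, too tall for the sleeve; leave it alone
- tube_center (a point): centre (half-way up) of a flat glue tube with a cap, 130 (x) x 40 (y) x 29 mm high, lying on the counter, loose; a bystander; leave it alone
There are look-alikes about, which are no part of the job. What is shaped like the part that bears carton_center but orange or yellow is not meant. What is shaped like the sleeve but green is not meant.

How it is judged:
By the outcome, as a careful person would: the job done as asked, in the order asked, and still so for the second after the job is handed in, with the robot touching nothing.
It also fails if it takes over 35 s, if anything falls off the work surface, if the arm or the gripper's body presses on something with over 40 N, if the wrist force passes 120 N, or if a joint passes its speed limit or range.

## Robot

A 6-joint arm with a two-finger parallel gripper is mounted at the origin on a cart in front of the work surface, level with it; the furniture and walls round the work are solid. World frame = base frame: x ahead of the robot, y to its left, z up, the work surface at z = 0. Lengths are in m, angles in rad, forces in N, time in s.
With the tool pointing down it reaches from about 0.3 to 0.85 m from the base axis. Payload 5.4 kg.
Tool frame: the origin (TCP) lies at the very end of the fingers, on their centre line; the grasp point (between the pads) lies 19 mm behind it; z points along the fingers, y is the line along which they close (so a half turn about z gives the same grasp; the last joint's range is limited). The gripper opens to 85 mm and grips with 20 to 120 N. Pads are 22 mm wide; open, the fingers measure 114 mm over their backs; the gripper's body (76 mm by 85 mm) begins 54 mm behind the grasp point. The pads swing forward as they close: fully open they stand 13 mm farther back than shut.
Start: joints at [0.938, 0.158, 1.597, -0, 1.386, -0.21], TCP at [0.236, 0.524, 0.231] pointing down, gripper open.
Joint ranges: [-2.91, 2.91], [-0.94, 2.29], [0.18, 2.7], [-1.29, 4.43], [0.17, 2.64], [-3, 3]. Speed limits (rad/s): [2.57, 2.57, 3.14, 3.14, 3.14, 3.14].

## Interface

Orientations are given as a rotation vector (axis times angle).
In Python, from plant import bot, snapshot, sign_off gives the robot as it stands.
- The arm moves only by the tool apply_moves, never from a script. Its arguments are lists of equal length, an entry for each row: "gripper": the opening, from -1 (shut) to 1 (fully open), so that 0 is half open; "offset": the shift along the tool's x, y, z normalised to -1 to 1, where 1 is 0.03 m, a list of three; "roll": the turn about the tool's z normalised to -1 to 1, where 1 is 0.1 rad. A call has 1 to 20 rows; each row shifts and turns the commanded pose from where the row before left it, along the tool's axes as they then stand; what a row does not reach is not made up. A row lasts 1/10 s, in which the tool goes at most 50 mm and 8.59 degrees, less where a joint would pass 70% of its speed; a pose out of reach is approached as far as the arm can. A call with a number of a shift or a turn outside -1 to 1 is refused whole. A call with a gripper value outside its range is refused whole. The fingers move at their own pace and stop on an object; "newtons" is the grip in N (left out, the last holds). Time passes only in rows, so rows that do not move let the fingers close. It gives the time, the measured TCP pose, the force, the opening and the grip force at its end, in the units of the state.
- bot.get_obs(): the state, without advancing time (a new reading comes with each control period).
- snapshot(name): name is "scene" or "top" or "wrist"; returns a dict with "image" (400x640x3 uint8, red, green, blue), "depth" (400x640 float32, m along the optical axis (not along the pixel's ray), 0 where there is no reading), "vertical_fov" (degrees; the focal length in pixels is half the picture's height over the tangent of half this angle, whatever the lens; pixels are square), "cx", "cy" (the principal point, pixels), "dist" ([k1, k2, p1, p2, k3] as OpenCV has them; the pictures are not rectified), "R" (3x3) and "t" (3): a world point X has camera coordinates R X + t. Camera axes: x right, y down, z forward; pixel columns grow to the right and rows downward; lengths in m; the calibration is good to about 2 mm. A picture is of the moment at which its call begins.
- sign_off(): hands the job in; it is judged then, once.
The state is a dict: "clock": time; "qpos": joint angles; "joint_vel": joint speeds; "effort": joint torques, N m; "ee_pos": TCP position; "orientation": TCP orientation; "contact_force": force on the tool from outside, world axes, zero at the start; "ft_torque": the same for the moment, N m; "gripper_width": finger opening in m; "grip_force": force on a finger pad.
Only numpy, scipy, OpenCV 4.12 (cv2) and the standard library are available. Lean on these libraries where they do the work, as an engineer would, in place of code of your own. Each camera call takes 0.05 s, during which the arm holds its last target. There are 200 camera calls.

## Working session

There is one attempt and no reset: what is moved stays moved. The work goes in short steps, Python scripts to look and compute and a tool call to move; the robot and the scene stay as the last step left them, time stands still between calls to the robot, and variables do not carry over. Pictures are saved under pics/ and viewed, at most 10 in all, crops included, and the job is handed in when it is done.

Besides the shell and the picture viewer there is one more tool, called after "Request:" as name(argument=value, ...), one argument or row to a line, values as JSON. apply_moves: Moves the arm, as the interface text tells. Its arguments: {"type":"object","properties":{"gripper":{"type":"array"},"offset":{"type":"array"},"roll":{"type":"array"},"newtons":{"type":"number"}},"required":["gripper","offset","roll"]}

```bash
mkdir -p pics; cat > h.py <<'E'
import numpy as np,cv2,pickle
from plant import bot,snapshot,sign_off
def K(s):
    f=200/np.tan(np.radians(s["vertical_fov"])/2)
    return np.array([[f,0,s["cx"]],[0,f,s["cy"]],[0,0,1.]])
def cloud(s):
    h,w=s["depth"].shape
    u,v=np.meshgrid(np.arange(w),np.arange(h))
    p=np.stack([u,v],-1).reshape(-1,1,2).astype(np.float64)
    n=cv2.undistortPoints(p,K(s),np.array(s["dist"],float)).reshape(h,w,2)
    d=s["depth"].astype(float)
    c=np.dstack([n*d[...,None],d])
    X=(c-np.array(s["t"]))@np.array(s["R"])
    X[d==0]=np.nan
    return X
E
python3 - <<'E'
from h import *
o=bot.get_obs();print({k:np.round(v,3) for k,v in o.items()})
for n in("scene","top"):
    s=snapshot(n);pickle.dump(s,open(n+".pkl","wb"))
    cv2.imwrite(f"pics/{n}.png",s["image"][...,::-1])
    print(n,-np.array(s["R"]).T@s["t"],np.isfinite(cloud(s)).mean())
E
```

```text
{'clock': np.float64(0.0), 'qpos': array([ 0.938,  0.159,  1.598, -0.   ,  1.386, -0.21 ]), 'joint_vel': array([ 0.002, -0.001,  0.   ,  0.   , -0.001, -0.   ]), 'effort': array([ 2.0000e-03, -3.9599e+01, -3.3144e+01,  0.0000e+00,  8.0000e-03,
        0.0000e+00]), 'ee_pos': array([0.236, 0.524, 0.23 ]), 'orientation': array([-6.590e-01, -3.071e+00,  3.000e-03]), 'contact_force': array([-0.754,  0.12 , -0.375]), 'ft_torque': array([-0.031, -0.048, -0.02 ]), 'grip_force': np.float64(0.0), 'gripper_width': np.float64(0.086)}
scene [-0.12723783 -0.62353084  0.59928519] 0.99593359375
top [ 0.36921088 -0.10554898  1.01514641] 0.9958203125
```

View pics/scene.png

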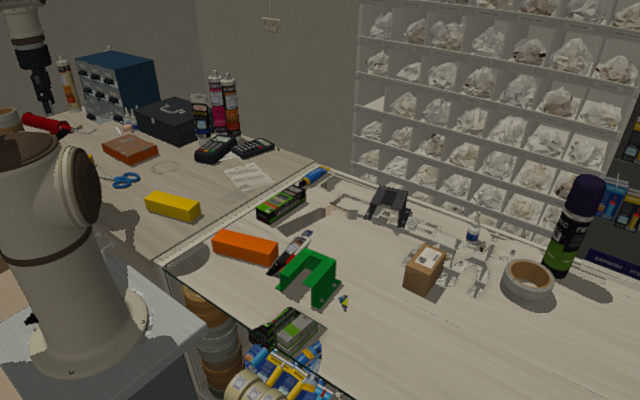

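View pics/top.png

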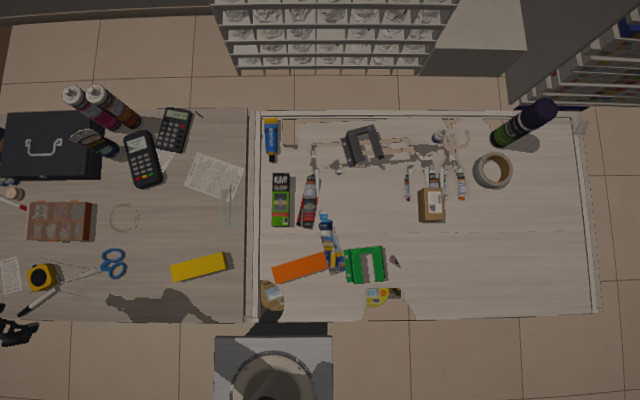

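The long printed carton candidates in the top view are the green/black one (281,200), orange (300,267) and yellow (198,267). The last two are excluded by colour, and the red tube (309,200) looks to be under the glass. The dark sleeve is at (362,146); the green one at (366,265) is a decoy. Kraft box is at (431,204), and the glue tube is probably the blue one at (271,140). I'll confirm in a crop and measure by height.

```bash
python3 - <<'E'
from h import *
s=pickle.load(open("top.pkl","rb"));X=cloud(s)
c=cv2.resize(s["image"][105:240,250:450],None,fx=4,fy=4,interpolation=cv2.INTER_CUBIC)
cv2.imwrite("pics/crop.png",c[...,::-1])
for name,(u0,u1,v0,v1) in dict(carton=(264,296,166,232),red=(297,320,166,232),sleeve=(335,395,118,172),kraft=(412,448,180,226),tube=(260,284,112,164)).items():
    P=X[v0:v1,u0:u1].reshape(-1,3);P=P[np.isfinite(P).all(1)]
    Q=P[P[:,2]>.012]
    print(name,len(Q),"zmed",np.median(P[:,2]), np.percentile(Q[:,2],[10,50,90]) if len(Q) else '')
    if len(Q)>20:
        top=Q[Q[:,2]>np.percentile(Q[:,2],90)-.012]
        r=cv2.minAreaRect((top[:,:2]*1000).astype(np.float32)); print("  top rect",np.round(r[0],1),np.round(r[1],1),r[2],np.round(top[:,:2].mean(0)*1000,1))
s=pickle.load(open("scene.pkl","rb"));X=cloud(s)
for a,(u,v) in dict(carton=(280,203),sleeve=(389,195),kraft=(424,255),tube=(315,176),roof=(400,210)).items(): print(a,np.round(X[v,u],3))
E
```

```text
carton 936 zmed 0.0019721881822163207 [0.03391016 0.03647328 0.0387317 ]
  top rect [519.3 -22.8] [ 46.3 145.8] 88.78144073486328 [519.3 -23.4]
red 0 zmed -0.1789525286560873 
sleeve 738 zmed 0.0005446683689613827 [0.04151913 0.05580082 0.05810942]
  top rect [ 670.4 -255.8] [93.1 79.5] 14.987296104431152 [ 672.  -253.8]
kraft 826 zmed 0.011981026985700555 [0.03470889 0.06203796 0.06455064]
  top rect [ 500.2 -433.2] [84.3 54.7] 0.1679622381925583 [ 499.7 -432. ]
tube 513 zmed 0.0016672556439177111 [0.01633057 0.02198426 0.02798768]
  top rect [694.1   6.8] [129.4  37.4] 1.1025230884552002 [696.1   5. ]
carton [ 0.501 -0.034  0.035]
sleeve [ 0.705 -0.236  0.035]
kraft [ 0.506 -0.424  0.061]
tube [ 0.684 -0.007  0.022]
roof [ 0.635 -0.303  0.053]
```

View pics/crop.png

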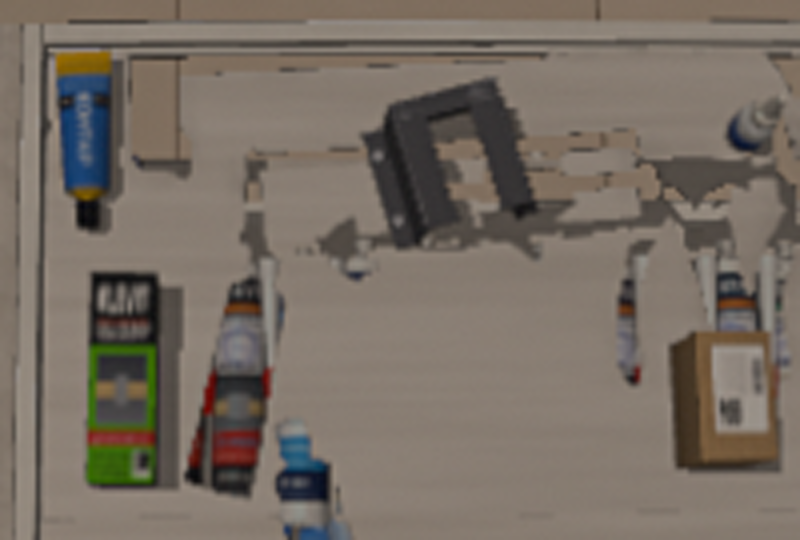

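The crop shows the green/black carton at crop (123,380), shadowed and solid, with its top at 37 mm and a 146x46 footprint, so it fits. The dark sleeve is at (445,165), 93x80, yaw about 15°. The glue tube is the blue/yellow one at (85,140). The red tube reads below the glass. First I roll to align the fingers (about -0.40 rad).

Request:
apply_moves(
  gripper=[1, 1, 1, 1, 1],
  offset=[
    [0, 0, 0],
    [0, 0, 0],
    [0, 0, 0],
    [0, 0, 0],
    [0, 0, 0],
  ],
  roll=[-1, -1, -1, -1, 0],
)

```text
clock: 0.6
ee_pos: [0.2358, 0.5241, 0.2308]
orientation: [-0.035, -3.141, 0.001]
contact_force: [-1.3, -0.9, 0.5]
gripper_width: 0.0853
grip_force: 0.0
```

```bash
cat >> h.py <<'E'
from scipy.spatial.transform import Rotation as Ro
def need(target,yaw=None):
    o=bot.get_obs();R=Ro.from_rotvec(o["orientation"]).as_matrix()
    d=R.T@(np.array(target)-o["ee_pos"])
    print("t",round(float(o["clock"]),2),"tcp",np.round(o["ee_pos"],4),"w",round(float(o["gripper_width"]),4),"F",np.round(o["contact_force"],1),"q",np.round(o["qpos"],2))
    print("tool shift units",np.round(d/.03,2),"tool x yaw deg",np.degrees(np.arctan2(R[1,0],R[0,0])),"tilt",np.round(R[:,2],3))
E
python3 - <<'E'
from h import *
need([.471,-.022,.14])
s=pickle.load(open("scene.pkl","rb"));X=cloud(s)
P=X[170:235,350:430].reshape(-1,3);P=P[(P[:,2]>.05)&(P[:,2]<.064)&(P[:,1]>-.33)&(P[:,1]<-.18)]
print(len(P),cv2.minAreaRect((P[:,:2]*1000).astype(np.float32)))
E
```

```text
t 0.6 tcp [0.2358 0.5241 0.2308] w 0.0853 F [-1.3 -0.9  0.5] q [ 0.94  0.16  1.6   0.    1.39 -0.61]
tool shift units [ -8.25 -18.02   3.04] tool x yaw deg 178.7087384479599 tilt [-0.001 -0.001 -1.   ]
428 ((670.17724609375, -254.3143768310547), (94.66490173339844, 76.98738098144531), 14.05604076385498)
```

Request:
apply_moves(
  gripper=[1, 1, 1, 1, 1, 1, 1, 1, 1, 1, 1, 1, 1, 1, 1, 1, 1, 1, 1, 1],
  offset=[
    [-0.41, -0.9, 0.1],
    [-0.41, -0.9, 0.1],
    [-0.41, -0.9, 0.1],
    [-0.41, -0.9, 0.1],
    [-0.41, -0.9, 0.1],
    [-0.41, -0.9, 0.1],
    [-0.41, -0.9, 0.1],
    [-0.41, -0.9, 0.1],
    [-0.41, -0.9, 0.1],
    [-0.41, -0.9, 0.1],
    [-0.41, -0.9, 0.2],
    [-0.41, -0.9, 0.2],
    [-0.41, -0.9, 0.2],
    [-0.41, -0.9, 0.2],
    [-0.41, -0.9, 0.2],
    [-0.41, -0.9, 0.2],
    [-0.41, -0.9, 0.2],
    [-0.41, -0.9, 0.2],
    [-0.41, -0.9, 0.2],
    [-0.41, -0.9, 0.2],
  ],
  roll=[0, 0, 0, 0, 0, 0, 0, 0, 0, 0, 0, 0, 0, 0, 0, 0, 0, 0, 0, 0],
)

```text
clock: 2.6
ee_pos: [0.4698, -0.0223, 0.1409]
orientation: [-0.04, -3.141, -0.0]
contact_force: [0.9, 0.1, 0.3]
gripper_width: 0.0851
grip_force: 0.0
```

```bash
python3 - <<'E'
from h import *
s=snapshot("wrist");X=cloud(s)
cv2.imwrite("pics/w1.png",s["image"][...,::-1])
m=(X[...,2]>.03)&(X[...,2]<.045)&(abs(X[...,1]+.023)<.06)&(X[...,0]>.4)&(X[...,0]<.62)
print(m.sum(),cv2.minAreaRect((X[m][:,:2]*1000).astype(np.float32)))
need([.471,-.022,.008])
E
```

```text
7220 ((520.855224609375, -21.006229400634766), (46.371009826660156, 145.98594665527344), 88.99400329589844)
t 2.65 tcp [ 0.471  -0.0258  0.1404] w 0.0849 F [-1.4 -2.8 -0.5] q [-0.31 -0.02  1.97 -0.    1.19 -1.85]
tool shift units [0.   0.14 4.41] tool x yaw deg 178.41081441380445 tilt [ 0.001 -0.002 -1.   ]
```

View pics/w1.png

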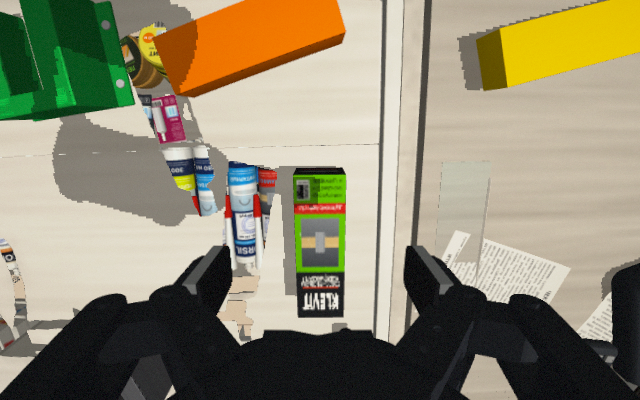

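The wrist view shows the carton at (319,240), its near end up, between the fingers. A rail to its left (columns 380-425) is close to where the finger back will go, so I'll check its height.

```bash
python3 - <<'E'
from h import *
s=snapshot("wrist");X=cloud(s)
for r in (190,215): 
    for c in range(350,440,8): print(np.round(X[r,c]*1000).astype(int).tolist(),end=' ')
    print()
need([.472,-.021,.008])
E
```

```text
[473, 7, 1] [473, 15, 2] [473, 23, 2] [474, 31, 3] [474, 39, 2] [474, 47, 1] [474, 55, 2] [475, 63, 2] [475, 71, 2] [477, 81, -5] [476, 88, 0] [476, 96, 0] 
[500, 7, 1] [500, 15, 1] [501, 23, 0] [500, 31, 2] [500, 39, 2] [500, 47, 3] [500, 56, 3] [501, 65, 1] [502, 73, 1] [503, 82, -1] [502, 90, 1] [502, 98, 1] 
t 2.7 tcp [ 0.4701 -0.0237  0.1406] w 0.0852 F [-0.7 -0.4 -0.5] q [-0.31 -0.02  1.97 -0.    1.19 -1.85]
tool shift units [-0.06  0.09  4.42] tool x yaw deg 178.35752371108438 tilt [-0.001 -0.001 -1.   ]
```

The rail is flush, so I descend and grip.

Request:
apply_moves(
  gripper=[1, 1, 1, 1, 1, 1, 1, 1, -1, -1, -1, -1, -1, -1, -1],
  offset=[
    [-0.05, 0.06, 0.8],
    [0, 0, 0.8],
    [0, 0, 0.8],
    [0, 0, 0.8],
    [0, 0, 0.5],
    [0, 0, 0.4],
    [0, 0, 0.3],
    [0, 0, 0],
    [0, 0, 0],
    [0, 0, 0],
    [0, 0, 0],
    [0, 0, 0],
    [0, 0, 0],
    [0, 0, 0],
    [0, 0, 0],
  ],
  roll=[0, 0, 0, 0, 0, 0, 0, 0, 0, 0, 0, 0, 0, 0, 0],
  newtons=30,
)

```text
clock: 4.2
ee_pos: [0.472, -0.0196, 0.0102]
orientation: [0.036, 3.14, -0.001]
contact_force: [-1.3, -0.4, 5.4]
gripper_width: 0.0457
grip_force: 32.5
```

Gripped (45.7 mm wide). I lift a little, move sideways to in front of the mouth, and turn about +15.7°.

Request:
apply_moves(
  gripper=[-1, -1, -1, -1, -1, -1, -1, -1, -1, -1, -1, -1, -1, -1, -1, -1, -1, -1, -1, -1],
  offset=[
    [0, 0, -0.15],
    [0, 0, -0.15],
    [-0.03, -0.3, 0],
    [-0.03, -0.6, 0],
    [-0.03, -0.7, 0],
    [-0.03, -0.7, 0],
    [-0.03, -0.7, 0],
    [-0.03, -0.7, 0],
    [-0.03, -0.7, 0],
    [-0.03, -0.7, 0],
    [-0.03, -0.7, 0],
    [-0.03, -0.7, 0],
    [-0.03, -0.7, 0],
    [0, -0.7, 0],
    [0, -0.7, 0],
    [0, -0.6, 0],
    [0, -0.3, 0],
    [0, 0, 0],
    [0, 0, 0],
    [0, 0, 0],
  ],
  roll=[0, 0, 0, 0, 0, 0, 0, 0, 0, 0, 0, 0, -0.4, -0.4, -0.4, -0.5, -0.5, -0.5, 0, 0],
)

```text
clock: 6.2
ee_pos: [0.4803, -0.3044, 0.018]
orientation: [0.385, -3.117, -0.001]
contact_force: [0.2, -0.6, -0.9]
gripper_width: 0.0456
grip_force: 31.7
```

```bash
cat > m.py <<'E'
from h import *
need([.474,-.306,.019])
s=snapshot("top");X=cloud(s)
cv2.imwrite("pics/top_%d.png"%(bot.get_obs()["clock"]*100),cv2.resize(s["image"][100:240,320:460],None,fx=4,fy=4)[...,::-1])
hsv=cv2.cvtColor(s["image"],cv2.COLOR_RGB2HSV)
m=(X[...,2]>.03)&(X[...,2]<.056)&(X[...,0]>.4)&(X[...,0]<.68)&(abs(X[...,1]+.29)<.09)&(hsv[...,1]>120)
print("green",m.sum(),X[m].mean(0) if m.any() else '')
s=snapshot("wrist");X=cloud(s);np.save("wX.npy",X)
cv2.imwrite("pics/wr_%d.png"%(bot.get_obs()["clock"]*100),s["image"][...,::-1])
E
python3 m.py; ls pics
```

```text
t 6.2 tcp [ 0.4803 -0.3044  0.018 ] w 0.0456 F [ 0.2 -0.6 -0.9] q [-0.78  0.4   1.76 -0.    0.98 -2.59]
tool shift units [ 0.22 -0.   -0.03] tool x yaw deg -165.9128510838833 tilt [-0.  0. -1.]
green 45 [ 0.54518612 -0.27673682  0.04391026]
crop.png
scene.png
top.png
top_625.png
w1.png
wr_630.png
```

View pics/top_625.png

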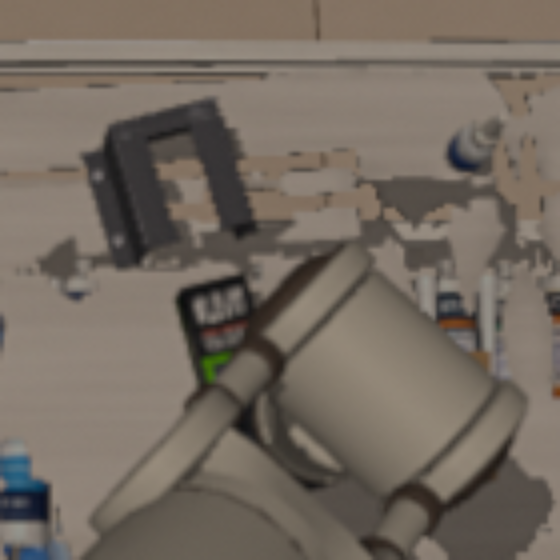

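View pics/wr_630.png

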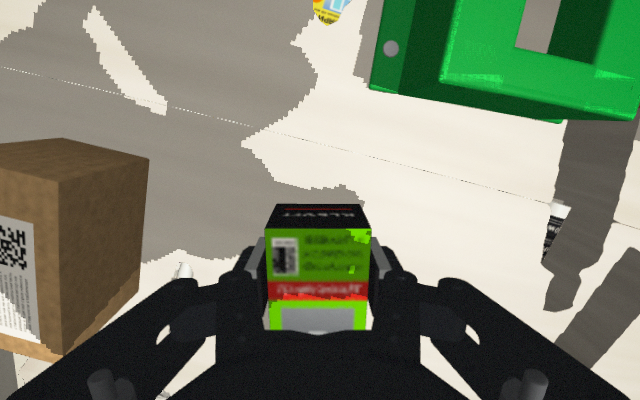

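The carton is held straight in front of the mouth; in the top crop its front edge runs from (177,290) to (245,275) and the mouth is at about (125-255, 235-265). I'll check the lateral offset numerically.

```bash
python3 - <<'E'
from h import *
def fr(P,o=np.array([.6674,-.2559]),y=np.radians(14.6)):
    d=P[:,:2]-o;c,s=np.cos(y),np.sin(y);return np.c_[d[:,0]*c+d[:,1]*s,-d[:,0]*s+d[:,1]*c]*1000
for n in("top","scene"):
    s=snapshot(n);X=cloud(s).reshape(-1,3);X=X[np.isfinite(X).all(1)]
    f=fr(X)
    def show(l,m,bins):
        for a in bins:
            k=m&(f[:,0]>a)&(f[:,0]<a+10)
            if k.sum()>3: print(n,l,a,k.sum(),"y",np.round(np.percentile(f[k,1],[2,98]),1),"z",np.round(np.median(X[k,2])*1000,1))
    show("sleeve roof",(X[:,2]>.050)&(X[:,2]<.066)&(abs(f[:,1])<60),range(-50,50,15))
    show("carton",(X[:,2]>.04)&(X[:,2]<.056)&(abs(f[:,1])<45),range(-150,-55,10))
    k=(X[:,2]>.04)&(X[:,2]<.066)&(abs(f[:,1])<30)&(f[:,0]<-50)&(f[:,0]>-120); print("front x",np.percentile(f[k,0],98))
E
```

```text
top sleeve roof -50 29 y [-38.7  37.9] z 56.2
top sleeve roof -35 61 y [-38.5  37.5] z 56.6
top sleeve roof -20 66 y [-38.7  38.5] z 55.8
top sleeve roof -5 64 y [-38.3  38.3] z 56.3
top sleeve roof 10 62 y [-38.2  37.4] z 55.7
top sleeve roof 25 70 y [-37.2  37.8] z 56.7
top sleeve roof 40 81 y [-34.6  38. ] z 55.8
top carton -140 15 y [ 7.4 21. ] z 44.8
top carton -130 34 y [-3.8 21.3] z 44.0
top carton -120 40 y [-10.2  20.4] z 45.2
top carton -110 54 y [-16.7  20.4] z 44.6
top carton -100 63 y [-23.8  21.1] z 44.9
top carton -90 60 y [-24.6  20.8] z 44.7
top carton -80 43 y [-24.8  20.5] z 44.5
front x -74.0993001122106
scene sleeve roof -50 19 y [-36.  -12.7] z 53.6
scene sleeve roof -35 24 y [-36.9 -13.9] z 54.6
scene sleeve roof -20 24 y [-36.4 -14.2] z 54.4
scene sleeve roof -5 20 y [-35.5 -14.3] z 54.4
scene sleeve roof 10 21 y [-36.4 -14.6] z 54.7
scene sleeve roof 25 25 y [-36.    2.5] z 54.0
scene sleeve roof 40 30 y [-36.2   5.5] z 54.5
scene carton -150 23 y [ 0.3 21.2] z 43.1
scene carton -120 8 y [-21.5 -16.4] z 43.5
scene carton -110 5 y [-22.2 -17.7] z 43.7
front x -97.57629649140887
```

Carton centre is -2 mm lateral in the sleeve, parallel, its front about 118 mm from the stop. I lower 6 mm and slide in about 102 mm.

Request:
apply_moves(
  gripper=[-1, -1, -1, -1, -1, -1, -1, -1, -1, -1, -1, -1, -1, -1, -1],
  offset=[
    [0, 0, 0.1],
    [0, 0, 0.1],
    [-0.2, 0.02, 0],
    [-0.3, 0.02, 0],
    [-0.3, 0.02, 0],
    [-0.3, 0.02, 0],
    [-0.3, 0.02, 0],
    [-0.3, 0, 0],
    [-0.3, 0, 0],
    [-0.3, 0, 0],
    [-0.3, 0, 0],
    [-0.3, 0, 0],
    [-0.3, 0, 0],
    [-0.2, 0, 0],
    [0, 0, 0],
  ],
  roll=[0, 0, 0, 0, 0, 0, 0, 0, 0, 0, 0, 0, 0, 0, 0],
)

```text
clock: 7.9
ee_pos: [0.5797, -0.2762, 0.0124]
orientation: [-0.388, 3.117, -0.0]
contact_force: [-0.4, -0.8, -1.8]
gripper_width: 0.0455
grip_force: 31.7
```

Request:
apply_moves(
  gripper=[-1, -1, -1, -1, -1, -1],
  offset=[
    [-0.1, 0, 0.05],
    [-0.1, 0, 0],
    [-0.1, 0, 0],
    [-0.08, 0, 0],
    [-0.05, 0, 0],
    [0, 0, 0],
  ],
  roll=[0, 0, 0, 0, 0, 0],
)

```text
clock: 8.5
ee_pos: [0.5916, -0.2732, 0.0108]
orientation: [-0.387, 3.118, -0.0]
contact_force: [-0.1, -0.1, -0.6]
gripper_width: 0.0451
grip_force: 31.7
```

Request:
apply_moves(
  gripper=[-1, -1, -1, -1, -1],
  offset=[
    [-0.05, 0, 0],
    [-0.05, 0, 0],
    [-0.05, 0, 0],
    [-0.05, 0, 0],
    [0, 0, 0],
  ],
  roll=[0, 0, 0, 0, 0],
)

```text
clock: 9.0
ee_pos: [0.5932, -0.2733, 0.0103]
orientation: [0.388, -3.108, -0.001]
contact_force: [-15.7, -5.5, 6.0]
gripper_width: 0.0455
grip_force: 32.5
```

Firm axial contact (about 16 N) at the predicted home position. I ease off a little and open.

Request:
apply_moves(
  gripper=[-1, -1, 0.3, 0.6, 1, 1, 1],
  offset=[
    [0.04, 0, 0],
    [0.04, 0, 0],
    [0, 0, 0],
    [0, 0, 0],
    [0, 0, 0],
    [0, 0, 0],
    [0, 0, 0],
  ],
  roll=[0, 0, 0, 0, 0, 0, 0],
)

```text
clock: 9.7
ee_pos: [0.5951, -0.2723, 0.0109]
orientation: [-0.388, 3.117, -0.0]
contact_force: [-0.6, -0.2, 0.4]
gripper_width: 0.0854
grip_force: 0.0
```

Request:
apply_moves(
  gripper=[1, 1, 1, 1, 1, 1, 1, 1, 1, 1, 1, 1, 1, 1, 1],
  offset=[
    [0, 0, -0.3],
    [0, 0, -0.5],
    [0, 0, -0.8],
    [0, 0, -0.8],
    [0, 0, -0.8],
    [0.5, 0, -0.8],
    [0.8, 0, -0.8],
    [0.8, 0, -0.8],
    [0.8, 0, -0.3],
    [0.8, 0, 0],
    [0.8, 0, 0],
    [0.4, 0, 0],
    [0, 0, 0],
    [0, 0, 0],
    [0, 0, 0],
  ],
  roll=[0, 0, 0, 0, 0, 0, 0, 0, 0, 0, 0, 0, 0, 0, 0],
)

```text
clock: 11.2
ee_pos: [0.4532, -0.3082, 0.188]
orientation: [-0.388, 3.117, -0.0]
contact_force: [-0.4, 0.3, 0.7]
gripper_width: 0.0857
grip_force: 0.0
```

```bash
python3 - <<'E'
from h import *
def fr(P,o=np.array([.6674,-.2559]),y=np.radians(14.6)):
    d=P[:,:2]-o;c,s=np.cos(y),np.sin(y);return np.c_[d[:,0]*c+d[:,1]*s,-d[:,0]*s+d[:,1]*c]*1000
need([.5,-.3,.1])
for n in("top","scene","wrist"):
    s=snapshot(n);X=cloud(s)
    if n=="scene": cv2.imwrite("pics/fin.png",cv2.resize(s["image"][150:310,300:500],None,fx=3,fy=3)[...,::-1])
    if n=="top": cv2.imwrite("pics/fint.png",cv2.resize(s["image"][100:240,320:460],None,fx=4,fy=4)[...,::-1])
    X=X.reshape(-1,3);X=X[np.isfinite(X).all(1)];f=fr(X)
    k=(X[:,2]>.03)&(X[:,2]<.045)&(abs(f[:,1])<33)&(f[:,0]<-50)&(f[:,0]>-135)
    print(n,k.sum())
    if k.sum()>10: print(np.percentile(f[k],[1,99],axis=0),np.median(X[k,2]),cv2.minAreaRect(f[k].astype(np.float32)))
    k=(X[:,2]>.056)&(X[:,2]<.068)&(abs(X[:,0]-.5)<.07)&(abs(X[:,1]+.432)<.05)
    if k.sum()>50: print("kraft",X[k].mean(0))
E
```

```text
t 11.2 tcp [ 0.4532 -0.3082  0.188 ] w 0.0857 F [-0.4  0.3  0.7] q [-0.82  0.13  1.72  0.    1.29 -2.64]
tool shift units [-1.58 -0.12  2.94] tool x yaw deg -165.79385331092064 tilt [ 0.001 -0.    -1.   ]
top 321
[[-101.84278277  -21.40867735]
 [ -50.2661246    23.91435045]] 0.037009864956903615 ((-76.04334259033203, 0.8654766082763672), (46.894100189208984, 52.22355651855469), 89.29795837402344)
scene 254
[[-102.41074446  -19.14062342]
 [ -50.67732826   24.08379316]] 0.03533180120418805 ((-78.54586791992188, 2.6992340087890625), (43.90066146850586, 56.25178909301758), 89.72684478759766)
kraft [ 0.49595735 -0.43254162  0.06144962]
wrist 1597
[[-100.98364397  -19.9875239 ]
 [ -50.65607441   24.91752641]] 0.0386060351343347 ((-75.68000793457031, 2.6287155151367188), (45.77680969238281, 51.70936584472656), 88.99114227294922)
kraft [ 0.49736565 -0.43069843  0.06352829]
```

View pics/fin.png

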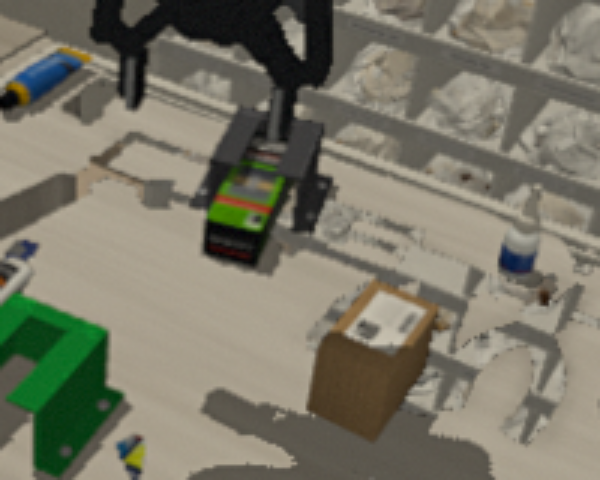

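The scene crop shows the carton in the sleeve at (240,215), flat, the kraft box untouched at (372,360) and the tube untouched. Its outer end reads at -101..-102 against -99.5 nominal, so I'll add a gentle push with shut fingers to be sure it is home.

```bash
python3 - <<'E'
from h import *
need([.541,-.2868,.015])
E
```

```text
t 11.35 tcp [ 0.4529 -0.3081  0.1877] w 0.085 F [ 0.4 -1.1 -0.4] q [-0.82  0.13  1.72  0.    1.29 -2.64]
tool shift units [-3.02 -0.03  5.76] tool x yaw deg -165.78210757316856 tilt [-0.  0. -1.]
```

Request:
apply_moves(
  gripper=[-1, -1, -1, -1, -1, -1, -1, -1, -1, -1, -1, -1, -1, -1, -1],
  offset=[
    [-0.5, 0, 0],
    [-0.6, 0, 0],
    [-0.6, 0, 0],
    [-0.6, 0, 0.3],
    [-0.5, 0, 0.6],
    [-0.2, 0, 0.8],
    [0, 0, 0.8],
    [0, 0, 0.8],
    [0, 0, 0.8],
    [0, 0, 0.7],
    [0, 0, 0.5],
    [0, 0, 0.4],
    [0, 0, 0],
    [-0.2, 0, 0],
    [-0.2, 0, 0],
  ],
  roll=[0, 0, 0, 0, 0, 0, 0, 0, 0, 0, 0, 0, 0, 0, 0],
)

```text
clock: 12.85
ee_pos: [0.5527, -0.284, 0.0182]
orientation: [-0.387, 3.116, -0.003]
contact_force: [-0.0, -0.3, -0.1]
gripper_width: 0.0002
grip_force: 0.0
```

Request:
apply_moves(
  gripper=[-1, -1, -1, -1],
  offset=[
    [-0.08, 0, 0],
    [-0.08, 0, 0],
    [-0.06, 0, 0],
    [0, 0, 0],
  ],
  roll=[0, 0, 0, 0],
)

```text
clock: 13.25
ee_pos: [0.5579, -0.2818, 0.017]
orientation: [-0.387, 3.117, -0.0]
contact_force: [0.7, 0.6, 0.1]
gripper_width: -0.0002
grip_force: 0.0
```

Request:
apply_moves(
  gripper=[-1, -1, -1, -1, -1],
  offset=[
    [-0.05, 0, 0],
    [-0.05, 0, 0],
    [-0.05, 0, 0],
    [-0.05, 0, 0],
    [0, 0, 0],
  ],
  roll=[0, 0, 0, 0, 0],
)

```text
clock: 13.75
ee_pos: [0.5595, -0.2813, 0.0168]
orientation: [0.387, -3.108, -0.002]
contact_force: [-17.2, -3.8, 10.5]
gripper_width: -0.0002
grip_force: 8.6
```

17 N of resistance with about 1.5 mm of movement means it is home. I retreat.

Request:
apply_moves(
  gripper=[-1, -1, -1, -1, -1, -1, -1, -1, -1],
  offset=[
    [0.2, 0, 0],
    [0.4, 0, 0],
    [0.4, 0, -0.2],
    [0.4, 0, -0.8],
    [0, 0, -0.8],
    [0, 0, -0.8],
    [0, 0, -0.8],
    [0, 0, 0],
    [0, 0, 0],
  ],
  roll=[0, 0, 0, 0, 0, 0, 0, 0, 0],
)

```text
clock: 14.65
ee_pos: [0.5225, -0.2908, 0.1192]
orientation: [-0.387, 3.117, -0.001]
contact_force: [-0.4, 0.2, 0.1]
gripper_width: 0.0001
grip_force: 0.0
```

```bash
python3 - <<'E'
from h import *
need([.5,-.3,.1])
s=snapshot("scene");X=cloud(s)
cv2.imwrite("pics/end.png",cv2.resize(s["image"][150:310,300:500],None,fx=3,fy=3)[...,::-1])
E
```

```text
t 14.65 tcp [ 0.5225 -0.2908  0.1192] w 0.0001 F [-0.4  0.2  0.1] q [-0.71  0.32  1.63  0.    1.18 -2.53]
tool shift units [ 0.8  -0.11  0.64] tool x yaw deg -165.8473587127812 tilt [ 0.001 -0.001 -1.   ]
```

View pics/end.png

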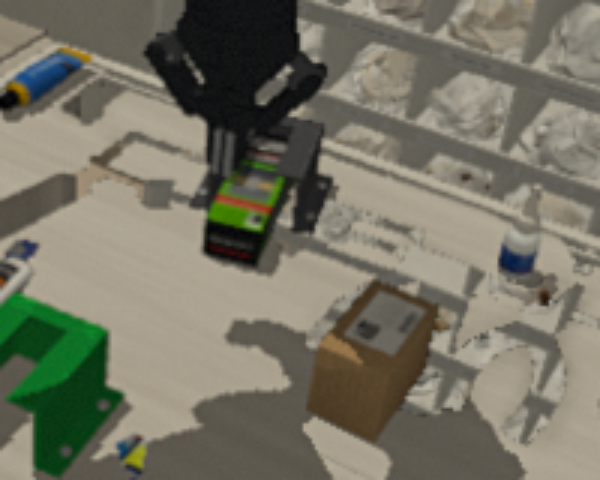

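The carton lies flat and home at (240,215), the gripper is clear above it, and the kraft box and tube have not moved.

```bash
python3 -c "
from plant import sign_off
print(sign_off())"
```

```text
the job is handed in; nothing more can be done
None
```

The carton is in the dark sleeve, lying flat against the back stop with its outer part sticking out of the mouth; I released it, left the kraft box and glue tube where they were, and handed the job in at about 15 s.

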